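# Nest the pouring bowl from the drying board onto its stack

## Task

Take the bisque-fired bowl that has a pouring spout off the sloping drying board and nest it, upside down like the others, over the two matching spouted bowls stacked on the round wooden bat, fully home, with its spout lined up above theirs. Lower it gently rather than dropping it, leave the stack standing on the bat, and leave the plain bowl and everything else where they are.

Things in the scene. Friction and masses are not known exactly. Their poses are not given: they have to be found in the camera images.
- pouring_bowl: The bowl to move: grey-brown clay, 0.2 to 0.35 kg, 124 mm across the rim, wall 6 mm, 66 mm high, upside down: rim below, foot above. The foot is a solid cylinder 54 mm in diameter, 22 mm tall; below it the body widens from 72 mm to the rim. Spout along its +x. Origin: centre of the rim plane; +z runs from the rim through the foot, whose flat end is at z = 66 mm. Grip the foot.
- pouring_spout (a point): Tip of the spout of pouring_bowl, 84 mm from its axis along its +x, 6 mm above its rim plane. The spout is a trough at the rim, 30 mm wide, 21 mm tall, sticking out 24 mm. On the drying board it points obliquely up the slope.
- stack_upper: Upper of the two loose bowls stacked upside down on the bat; same shape, clay and axes as pouring_bowl. Nested bowls sit with the inner floor on the foot of the one beneath, so each origin is 28 mm above that below; sideways play about 5 mm each way. Pouring_bowl ends 28 mm above this one.
- upper_spout (a point): Tip of the spout of stack_upper, 84 mm from its axis along its +x, 6 mm above its rim plane.
- stack_lower: Lower bowl of the stack, same shape and axes, loose, rim down on the bat's top.
- lower_spout (a point): Tip of the spout of stack_lower, 84 mm from its axis along its +x, 6 mm above its rim plane.
- bat: Round wooden bat (board) fixed on the table under the stack, 220 mm diameter, 15 mm thick. Origin: centre of its underside. The stack's spouts start along its +x.
- drying_board: Fixed plywood board, 300 mm wide (its y), 155 mm up its 30-degree slope, rising to its own +x (away from the robot) from 30 to 108 mm; ledge 12 mm high along the low edge. Origin: on the table under its middle. Two bowls lie on it rim down, flat on the slope against the ledge, 73 mm either side of its middle, feet leaning 30 degrees towards the robot; which is left or right varies.
- plain_bowl: Bystander: the bowl without a spout on the drying board beside pouring_bowl, otherwise the same shape, clay and axes. Leave it.
- tea_cup: Bystander: white glazed cup, 68 mm diameter, 75 mm high, upright on the table beyond the middle. Origin: centre of its underside.
- brush: Bystander: brush 170 mm long lying on the table near the robot, roughly along x.
Not all that is in view belongs to the job. Leave any pink look-alike of the stack_lower alone. Of the things that look like the bat, the larger one is meant.

How it is judged (in metres and radians):
At the end, for the whole second after the job is handed in: Pouring bowl nested on the stack 23-32 mm above the bowl beneath, within 9 mm of its axis, upright within 0.1 rad, spout tips of neighbours within 25 mm seen from above; the two stack bowls still nested likewise, the lowest flat on the bat within 45 mm of its centre; all at rest (z of pouring_bowl in the frame of stack_upper between 0.023 and 0.032 m and horizontal distance between pouring_bowl and stack_upper below 0.009 m and horizontal distance between pouring_spout and upper_spout below 0.025 m and angle between each of pouring_bowl, stack_upper, stack_lower's own z axis and vertical below 0.1 rad and z of stack_upper in the frame of stack_lower between 0.023 and 0.032 m and horizontal distance between stack_upper and stack_lower below 0.009 m and horizontal distance between upper_spout and lower_spout below 0.025 m and z of stack_lower in the frame of bat below 0.019 m and horizontal distance between stack_lower and bat below 0.045 m and linear speed of each of pouring_bowl, stack_upper, stack_lower below 0.02 m/s); the robot touches nothing.
It fails at once if the pouring bowl falls freely (faster than 0.5 m/s without the fingers on it, a drop of more than about 13 mm) (linear speed of pouring_bowl above 0.5 m/s and contact force between the fingers and pouring_bowl below 0.05 N).
It fails at once if the pouring bowl is pressed on the stack with more than 40 N (contact force between pouring_bowl and stack_upper above 40 N or contact force between pouring_bowl and stack_lower above 40 N).
It fails at once if the plain bowl is moved by more than 30 mm (distance of plain_bowl from where it was at the start of the episode above 0.03 m).
It fails at once if the cup or brush is moved by more than 40 mm (distance of any of tea_cup, brush from where it was at the start of the episode above 0.04 m).
It also fails if it takes over 45 s, if anything falls off the work surface, if the arm or the gripper's body presses on something with over 40 N, if the wrist force passes 120 N, or if a joint passes its speed limit or range.

## Robot

A 7-joint arm with a two-finger parallel gripper is mounted at the origin on the work surface. World frame = base frame: x ahead of the robot, y to its left, z up, the work surface at z = 0. Lengths are in mm, angles in rad, forces in N, time in s.
With the tool pointing down it reaches from about 425 to 800 mm from the base axis. Payload 8.3 kg.
Tool frame: the origin (TCP) lies between the finger pads; the fingertips stand 19 mm ahead of it and the grasp point (between the pads) is the TCP (tips_ahead is the distance from the TCP to the fingertips, in mm); z points along the fingers, y is the line along which they close (so a half turn about z gives the same grasp; the last joint's range is limited). The gripper opens to 85 mm and grips with 20 to 120 N. Pads are 22 mm wide; open, the fingers measure 114 mm over their backs; the gripper's body (76 mm by 85 mm) begins 54 mm behind the grasp point. The pads swing forward as they close: fully open they stand 13 mm farther back than shut.
Start: joints at [-1.178, 0.383, 0.016, 1.37, -0.006, 1.388, -0.046], TCP at [275.063, 561.2, 250.279] pointing down, gripper open.
Joint ranges: [-2.95, 2.95], [-0.25, 2.06], [-1.52, 1.56], [0.18, 2.33], [-1.44, 4.58], [0.02, 2.06], [-3.01, 3.01]. Speed limits (rad/s): [2.39, 2.39, 3.01, 3.01, 3.14, 3.14, 3.14].

## Interface

Orientations are given as a unit quaternion [w, x, y, z].
In Python, from station import read_state, snapshot, finish_job, tips_ahead gives the robot as it stands. The module is installed in compiled form; this text tells all that it offers.
- The arm moves only by the tool carry_out, never from a script. Its argument "targets" is a list of rows, each an object with "xyz": the shift along the tool's x, y, z in m, a list of three; "turn": the turn about the tool's z in rad; "jaw": the finger opening in m, from 0 to 0.0854. In form: [{"xyz": [dx, dy, dz], "turn": turn, "jaw": jaw}, ...]. A call has exactly 8 rows; each row is the pose to reach, as a shift and turn from the pose commanded when the call began, along the tool's axes at that moment; what a row does not reach only later rows make up. A row lasts 1/12 s, in which the tool goes at most 41.7 mm and 7.16 degrees, less where a joint would pass 70% of its speed; a pose out of reach is approached as far as the arm can. A call with a gripper value outside its range is refused whole. The fingers move at their own pace and stop on an object; "force" is the grip in N (left out, the last holds). Time passes only in rows, so rows that repeat a pose let the fingers close, or fill a call up. It gives the time, the measured TCP pose, the force, the opening and the grip force at its end, in the units of the state.
- read_state(): the state, without advancing time (a new reading comes with each control period).
- snapshot(name): name is "side" or "top" or "wrist"; returns a dict with "image" (480x640x3 uint8, red, green, blue), "intrinsics" (3x3 intrinsics, pixels), "R" (3x3) and "t" (3): a world point X has camera coordinates R X + t; the wrist camera has in their place "tool_from_camera" (4x4, takes a point from camera to tool coordinates, whose origin is the TCP and whose axes are the flange's). Camera axes: x right, y down, z forward; pixel columns grow to the right and rows downward; lengths in mm; the calibration is good to about 2 mm. A picture is of the moment at which its call begins: read the wrist's pose just before it. There is no depth.
- finish_job(): hands the job in; it is judged then, once.
The state is a dict: "t": time; "joint_positions": joint angles; "qvel": joint speeds; "joint_efforts": joint torques, N m; "tool_pos": TCP position; "tcp_rot": TCP orientation; "contact_force": force on the tool from outside, world axes, zero at the start; "wrist_torque": the same for the moment, N m; "width": opening from 0.0 (shut) to 1.0 (fully open); "grip_force": force on a finger pad.
Only numpy, scipy, OpenCV 4.12 (cv2) and the standard library are available. Lean on these libraries where they do the work, as an engineer would, in place of code of your own. Each camera call takes 0.05 s, during which the arm holds its last target. There are 200 camera calls.

## Working session

There is one attempt and no reset: what is moved stays moved. The work goes in short steps, Python scripts to look and compute and a tool call to move; the robot and the scene stay as the last step left them, time stands still between calls to the robot, and variables do not carry over. Pictures are saved under pics/ and viewed, at most 10 in all, crops included, and the job is handed in when it is done.

Besides the shell and the picture viewer there is one more tool, called after "Emit:" in YAML: its name, and indented under it one key for each argument. carry_out: Moves the arm, as the interface text tells. Its arguments: {"type":"object","properties":{"targets":{"type":"array","items":{"type":"object","properties":{"xyz":{"type":"array","items":{"type":"number"}},"turn":{"type":"number"},"jaw":{"type":"number"}}}},"force":{"type":"number"}},"required":["targets"]}

```bash
mkdir -p pics; python3 - <<'E'
from station import *
import cv2,pickle,numpy as np
print(read_state())
d={}
for n in("top","side"):
    s=snapshot(n);d[n]=s;cv2.imwrite(f"pics/{n}0.png",s["image"][:,:,::-1])
    print(n,s["intrinsics"],s["R"],s["t"])
pickle.dump(d,open("s0.pkl","wb"))
print(tips_ahead() if callable(tips_ahead) else tips_ahead)
E
```

```text
{'t': 0.0, 'joint_positions': array([-1.17789716,  0.38422935,  0.01637699,  1.37117576, -0.00632347,
        1.38816262, -0.04648007]), 'qvel': array([ 1.53840461e-03, -1.95554885e-04, -4.18860502e-05, -7.01719406e-04,
        8.47370361e-04, -2.42058721e-03, -4.16859247e-04]), 'joint_efforts': array([-3.38837644e-04, -6.27595782e+01,  8.44163317e-01, -3.71819615e+01,
        1.65480422e-02,  1.41021749e-02, -1.33059669e-05]), 'tool_pos': array([274.87073053, 560.79711548, 249.27452973]), 'tcp_rot': array([-2.11727940e-04,  2.25894569e-01,  9.74151280e-01, -9.39703513e-04]), 'contact_force': array([-0.19011975, -0.45502569,  0.25664865]), 'wrist_torque': array([0.03412923, 0.04736316, 0.05016456]), 'grip_force': 0.0, 'width': 0.9999748401899828}
top [[588.27989021   0.         313.23520089]
 [  0.         588.27989021 247.99955697]
 [  0.           0.           1.        ]] [[-0.01372506 -0.9999026   0.00253196]
 [-0.9954851   0.01342649 -0.09396358]
 [ 0.09392044 -0.00381018 -0.99557242]] [ -13.0098581   564.08685277 1426.01856107]
side [[563.63214328   0.         321.67674496]
 [  0.         563.63214328 250.84395892]
 [  0.           0.           1.        ]] [[ 0.98395063 -0.17824969 -0.00825926]
 [-0.11600363 -0.60380592 -0.7886454 ]
 [ 0.13558881  0.77694624 -0.61479283]] [-541.98245861  124.43654772 1318.7139404 ]
19.0
```

View pics/top0.png

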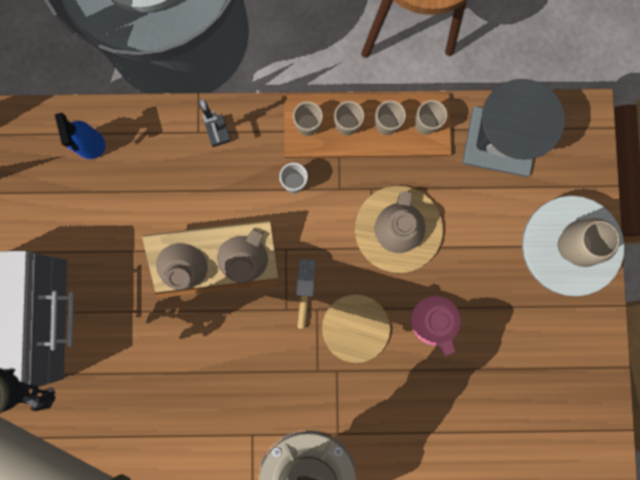

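View pics/side0.png

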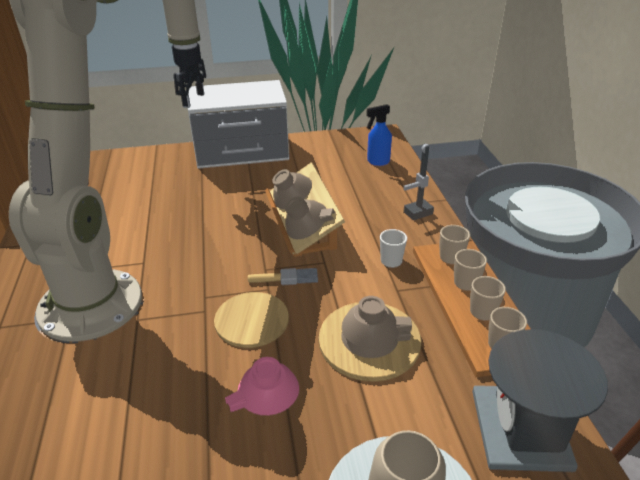

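The top view shows the drying board at (210,257), with the spouted bowl on its right (foot ~(243,262), spout (257,238)) and the plain bowl on the left. The stack on the larger bat is at (400,228), spouts up at (404,198). The side view shows the same stack at (370,330), with the spouted bowl nearer the camera at (305,220). I'll zoom in next.

```bash
python3 - <<'E'
import cv2,pickle,numpy as np
d=pickle.load(open("s0.pkl","rb"))
def crop(n,x,y,w=100,h=75):
    im=d[n]["image"][y:y+h,x:x+w,::-1]
    im=cv2.resize(im,None,fx=4*100/w,fy=4*75/h,interpolation=cv2.INTER_CUBIC)
    f=400/w
    for k in range(0,w,10):
        cv2.line(im,(int(k*f),0),(int(k*f),4 if k%50 else 10),(0,255,0),1)
        cv2.putText(im,str(x+k),(int(k*f),16),0,.3,(0,255,255),1)
    for k in range(0,h,10):
        cv2.line(im,(0,int(k*f)),(4,int(k*f)),(0,255,0),1); cv2.putText(im,str(y+k),(5,int(k*f)+3),0,.3,(0,255,255),1)
    return im
a=np.hstack([crop("top",190,220),crop("top",350,180,112,84)])
b=np.hstack([crop("side",255,165,112,84),crop("side",315,290,112,84)])
cv2.imwrite("pics/z0.png",np.vstack([a,b]))
E
```

```text
(no output)
```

View pics/z0.png

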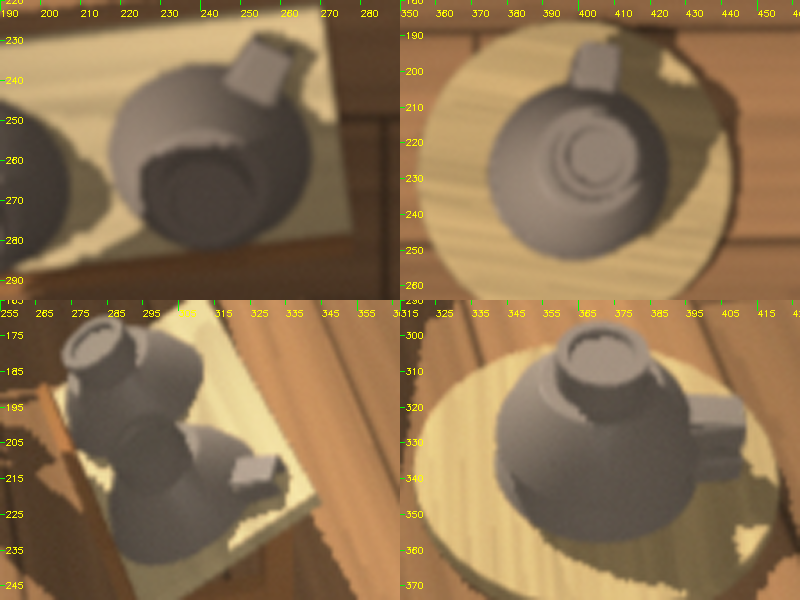

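The zoom shows the stack foot at ≈(404.3,223.1) in the top view and (371.6,306) in the side view, with the spout end at (406.6,191.8). The pouring bowl's rim outline centres at (242.7,258.7), its spout end at (259,230.5), and the board's right corners are (270,223) and (278,278).

```bash
cat > h.py <<'E'
import numpy as np,pickle
from scipy.optimize import least_squares
from scipy.spatial.transform import Rotation as Ro
d=pickle.load(open("s0.pkl","rb"))
def proj(n,X):
    s=d[n];c=np.asarray(X)@s["R"].T+s["t"];p=c@s["intrinsics"].T;return p[...,:2]/p[...,2:]
def onplane(n,px,z):
    s=d[n];r=s["R"].T@np.linalg.inv(s["intrinsics"])@[px[0],px[1],1];o=-s["R"].T@s["t"];return o+r*(z-o[2])/r[2]
E
python3 - <<'E'
from h import *
np.set_printoptions(precision=1,suppress=True)
print("stack foot",onplane("top",(404.3,223.1),109),onplane("side",(371.6,306),109))
print("bat",onplane("top",(399,229.5),15))
print("spout",onplane("top",(406.6,191.8),62))
def pts(p):
    x,y,yaw,s,a=p
    T=lambda q:np.array([x,y,0])+Ro.from_euler('z',yaw).apply(q)
    t=np.radians(30);B=Ro.from_euler('y',-t)  # slope
    def bowl(sy,q): 
        c=np.array([s*np.cos(t),sy*73,69+s*np.sin(t)]);return T(c+B.apply(q))
    sp=Ro.from_euler('z',a).apply([80,0,19])
    return T,bowl,sp
def f(p):
    T,bowl,sp=pts(p);r=[]
    def add(n,X,px,w=1): r.extend(w*(proj(n,X)-px))
    add("top",T([67,-150,108]),(270,223));add("top",T([67,150,108]),(144,237))
    add("side",T([67,-150,108]),(343,220),.7)
    add("top",bowl(-1,[0,0,66]),(242,270),.5);add("top",bowl(1,[0,0,66]),(180,275),.5)
    add("side",bowl(1,[0,0,66]),(281.6,177))
    add("top",bowl(-1,[0,0,5]),(242.7,258.7))
    add("top",bowl(-1,sp),(259.1,230.5))
    return np.array(r)
o=least_squares(f,[550,200,0,0,-.6],x_scale=[10,10,.1,10,.1],loss="soft_l1");print(o.x,np.degrees(o.x[[2,4]]));print(o.fun.round(1) if 0 else f(o.x))
T,bowl,sp=pts(o.x)
for n,q in(("rim",[0,0,0]),("shoulder",[0,0,44]),("foottop",[0,0,66]),("spouttip",pts(o.x)[2])):print(n,bowl(-1,q))
from station import read_state
R=Ro.from_quat(read_state()["tcp_rot"],scalar_first=True).as_matrix();print(R.round(3))
E
```

```text
stack foot [ 611.7 -234.1  109. ] [ 611.6 -239.9  109. ]
bat [ 608.5 -235.5   15. ]
spout [ 694.7 -249.4   62. ]
[535.9 218.9   0.1  -2.9  -0.6] [  5.8 -34.4]
[ 1.5 -0.7 -0.4 -0.  -0.4 -0.6  0.2 -0.4 -0.5  0.8 -0.1 -1.5  1.  -0.9
 -0.5  2.2]
rim [540.8 146.   67.5]
shoulder [518.9 143.8 105.6]
foottop [508.  142.7 124.7]
spouttip [592.8 105.9 117. ]
[[-0.9  0.4 -0. ]
 [ 0.4  0.9 -0. ]
 [-0.  -0.  -1. ]]
```

Emit:
carry_out:
  targets:
    - {"xyz":[-0.02,-0.014,0],"turn":0,"jaw":0.085}
    - {"xyz":[-0.045,-0.031,0],"turn":0,"jaw":0.085}
    - {"xyz":[-0.072,-0.049,0],"turn":0,"jaw":0.085}
    - {"xyz":[-0.1,-0.068,0],"turn":0,"jaw":0.085}
    - {"xyz":[-0.128,-0.087,0],"turn":0,"jaw":0.085}
    - {"xyz":[-0.155,-0.106,0],"turn":0,"jaw":0.085}
    - {"xyz":[-0.18,-0.123,0],"turn":0,"jaw":0.085}
    - {"xyz":[-0.198,-0.136,0],"turn":0,"jaw":0.085}
  force: 20

```text
t: 0.77
tool_pos: [394.5, 348.8, 250.0]
tcp_rot: [0.0, 0.227, 0.974, -0.001]
contact_force: [0.2, 0.0, 0.0]
width: 0.997
grip_force: 0.0
```

Emit:
carry_out:
  targets:
    - {"xyz":[-0.02,-0.014,0],"turn":-0.06,"jaw":0.085}
    - {"xyz":[-0.05,-0.034,0],"turn":-0.14,"jaw":0.085}
    - {"xyz":[-0.08,-0.054,0],"turn":-0.23,"jaw":0.085}
    - {"xyz":[-0.11,-0.075,0],"turn":-0.32,"jaw":0.085}
    - {"xyz":[-0.14,-0.095,0],"turn":-0.41,"jaw":0.085}
    - {"xyz":[-0.17,-0.116,0],"turn":-0.49,"jaw":0.085}
    - {"xyz":[-0.19,-0.13,0],"turn":-0.54,"jaw":0.085}
    - {"xyz":[-0.199,-0.135,0],"turn":-0.557,"jaw":0.085}

```text
t: 1.43
tool_pos: [513.7, 138.0, 250.1]
tcp_rot: [-0.0, -0.049, 0.999, -0.001]
contact_force: [0.3, -0.2, -0.8]
width: 0.988
grip_force: 0.0
```

```bash
python3 - <<'E'
from station import *
import cv2,pickle
st=read_state();s=snapshot("wrist");pickle.dump((st,s),open("w1.pkl","wb"))
cv2.imwrite("pics/w1.png",s["image"][:,:,::-1]);print(st["t"],st["tool_pos"],st["tcp_rot"],s["intrinsics"],s["tool_from_camera"])
E
```

```text
1.4333 [513.72556663 137.98439592 250.08399599] [-1.36998119e-05 -4.90405400e-02  9.98796395e-01 -8.86395129e-04] [[380.4371802    0.         317.76379126]
 [  0.         380.4371802  239.82368845]
 [  0.           0.           1.        ]] [[-3.84854203e-04 -9.46338229e-01 -3.23177674e-01  8.21281772e+01]
 [ 9.99999853e-01 -2.41077168e-04 -4.84914704e-04  1.60571758e+00]
 [ 3.80982563e-04 -3.23177813e-01  9.46338183e-01 -1.23926407e+02]
 [ 0.00000000e+00  0.00000000e+00  0.00000000e+00  1.00000000e+00]]
```

View pics/w1.png

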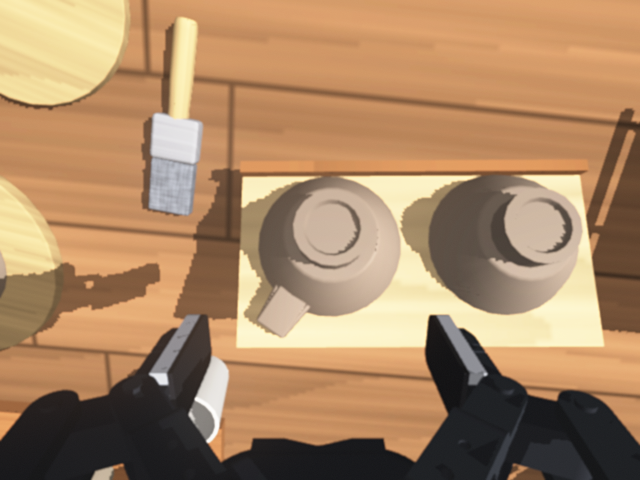

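The wrist view shows the spouted bowl's foot ring centred at ≈(327,225), its spout end at ≈(270,331), and the board's edges level in the image, so the yaw is right.

```bash
cat >> h.py <<'E'
def wray(st,s,px,z):
    R=Ro.from_quat(st["tcp_rot"],scalar_first=True).as_matrix();M=s["tool_from_camera"]
    o=R@M[:3,3]+st["tool_pos"];r=R@M[:3,:3]@np.linalg.inv(s["intrinsics"])@[px[0],px[1],1];return (o+r*(z-o[2])/r[2]).round(1)
E
python3 - <<'E'
from h import *
st,s=pickle.load(open("w1.pkl","rb"))
for n,px,z in(("foot",(327,225),124.7),("footL",(292,225),124.7),("footR",(361.5,225),124.7),("plainfoot",(539,227),124.7),("spoutend",(270,331),117),("corner hiL",(237,347),108),("corner hiR",(604,345),108)):print(n,wray(st,s,px,z))
E
```

```text
foot [505.3 144.8 124.7]
footL [507.7 121.  124.7]
footR [503.  168.2 124.7]
plainfoot [492.5 289.2 124.7]
spoutend [597.4 110.1 117. ]
corner hiL [620.9  83.3 108. ]
corner hiR [589.4 380.8 108. ]
```

Emit:
carry_out:
  targets:
    - {"xyz":[0.001,0.002,0.01],"turn":0,"jaw":0.085}
    - {"xyz":[0.001,0.002,0.025],"turn":0,"jaw":0.085}
    - {"xyz":[0.001,0.002,0.045],"turn":0,"jaw":0.085}
    - {"xyz":[0.001,0.002,0.065],"turn":0,"jaw":0.085}
    - {"xyz":[0.001,0.002,0.08],"turn":0,"jaw":0.085}
    - {"xyz":[0.001,0.002,0.09],"turn":0,"jaw":0.085}
    - {"xyz":[0.001,0.002,0.09],"turn":0,"jaw":0.085}
    - {"xyz":[0.001,0.002,0.09],"turn":0,"jaw":0.085}

```text
t: 2.15
tool_pos: [510.3, 146.1, 159.9]
tcp_rot: [-0.001, -0.051, 0.999, -0.0]
contact_force: [-0.0, 1.0, 1.4]
width: 0.993
grip_force: 0.0
```

```bash
python3 - <<'E'
from station import *
import cv2,pickle
from h import *
st=read_state();s=snapshot("wrist");pickle.dump((st,s),open("w2.pkl","wb"))
im=s["image"][:,:,::-1].copy();cv2.imwrite("pics/w2.png",im);print(st["tool_pos"],st["tcp_rot"])
E
```

```text
[510.33001982 146.05588385 159.86575011] [-6.37155760e-04 -5.12257158e-02  9.98686896e-01 -6.26732512e-05]
```

View pics/w2.png

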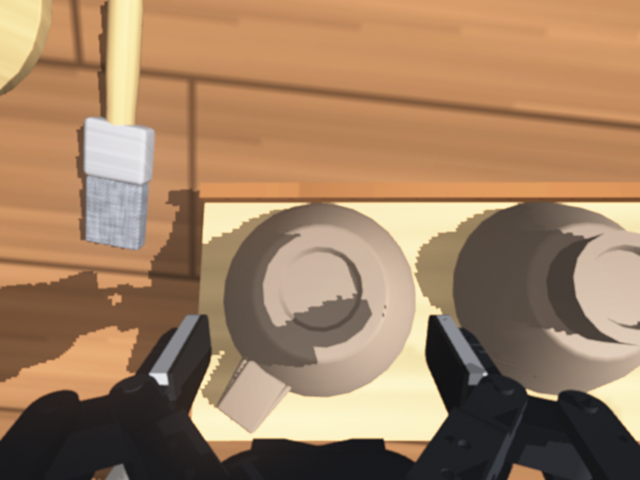

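The foot ring is now centred at ≈(319,290), i.e. at about (507,148), which puts it 2 mm off the tool centre in y.

Emit:
carry_out:
  targets:
    - {"xyz":[0,0.001,0.008],"turn":0,"jaw":0.085}
    - {"xyz":[0,0.002,0.018],"turn":0,"jaw":0.085}
    - {"xyz":[0,0.002,0.027],"turn":0,"jaw":0.085}
    - {"xyz":[0,0.002,0.034],"turn":0,"jaw":0.085}
    - {"xyz":[0,0.002,0.034],"turn":0,"jaw":0.075}
    - {"xyz":[0,0.002,0.034],"turn":0,"jaw":0.068}
    - {"xyz":[0,0.002,0.034],"turn":0,"jaw":0.062}
    - {"xyz":[0,0.002,0.034],"turn":0,"jaw":0.058}
  force: 20

```text
t: 2.87
tool_pos: [511.2, 147.0, 126.7]
tcp_rot: [0.0, -0.051, 0.999, 0.0]
contact_force: [0.1, 0.9, 0.2]
width: 0.679
grip_force: 0.0
```

Emit:
carry_out:
  targets:
    - {"xyz":[0,0,0],"turn":0,"jaw":0.054}
    - {"xyz":[0,0,0],"turn":0,"jaw":0.05}
    - {"xyz":[0,0,0],"turn":0,"jaw":0.046}
    - {"xyz":[0,0,0],"turn":0,"jaw":0.042}
    - {"xyz":[0,0,0],"turn":0,"jaw":0.04}
    - {"xyz":[0,0,0],"turn":0,"jaw":0.04}
    - {"xyz":[0,0,0],"turn":0,"jaw":0.04}
    - {"xyz":[0,0,0],"turn":0,"jaw":0.04}
  force: 20

```text
t: 3.53
tool_pos: [511.2, 147.1, 127.0]
tcp_rot: [0.0, -0.051, 0.999, 0.0]
contact_force: [-2.2, -0.7, 5.2]
width: 0.623
grip_force: 20.9
```

Emit:
carry_out:
  targets:
    - {"xyz":[0,0,-0.004],"turn":0,"jaw":0.04}
    - {"xyz":[0,0,-0.01],"turn":0,"jaw":0.04}
    - {"xyz":[0,0,-0.02],"turn":0,"jaw":0.04}
    - {"xyz":[0,0,-0.034],"turn":0,"jaw":0.04}
    - {"xyz":[0,0,-0.05],"turn":0,"jaw":0.04}
    - {"xyz":[0,0,-0.065],"turn":0,"jaw":0.04}
    - {"xyz":[0,0,-0.076],"turn":0,"jaw":0.04}
    - {"xyz":[0,0,-0.08],"turn":0,"jaw":0.04}

```text
t: 4.2
tool_pos: [511.7, 147.2, 208.6]
tcp_rot: [0.001, -0.051, 0.999, 0.001]
contact_force: [0.6, -0.3, -3.1]
width: 0.62
grip_force: 22.1
```

```bash
python3 - <<'E'
from station import *
import cv2,pickle,numpy as np
st=read_state();s=snapshot("side");w=snapshot("wrist")
pickle.dump((st,w),open("w3.pkl","wb"))
a=cv2.resize(s["image"][90:315,200:420,::-1],None,fx=1.8,fy=1.8,interpolation=2)
b=cv2.resize(w["image"][:,:,::-1],(540,405))
print(st["tool_pos"],st["contact_force"],st["width"]);
im=np.zeros((405,800,3),np.uint8);im[:,:396]=a[:405];im[:,396:]=cv2.resize(b,(404,405));cv2.imwrite("pics/l1.png",im)
E
```

```text
[511.67027869 147.22585245 208.61231982] [ 0.55163259 -0.27286755 -3.1365398 ] 0.6204691904520762
```

View pics/l1.png

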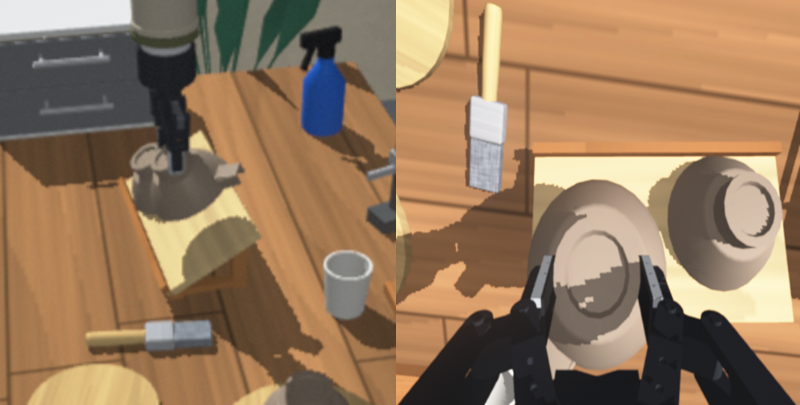

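The bowl is held in the fingers, still tilted. I'll level it by setting it on a free patch of table.

Emit:
carry_out:
  targets:
    - {"xyz":[-0.005,-0.008,-0.01],"turn":-0.02,"jaw":0.04}
    - {"xyz":[-0.016,-0.03,-0.02],"turn":-0.06,"jaw":0.04}
    - {"xyz":[-0.03,-0.057,-0.02],"turn":-0.12,"jaw":0.04}
    - {"xyz":[-0.046,-0.087,-0.02],"turn":-0.18,"jaw":0.04}
    - {"xyz":[-0.061,-0.117,-0.02],"turn":-0.24,"jaw":0.04}
    - {"xyz":[-0.074,-0.142,-0.02],"turn":-0.3,"jaw":0.04}
    - {"xyz":[-0.083,-0.159,-0.02],"turn":-0.34,"jaw":0.04}
    - {"xyz":[-0.0875,-0.167,-0.02],"turn":-0.35,"jaw":0.04}

```text
t: 4.97
tool_pos: [615.1, -14.2, 224.6]
tcp_rot: [-0.001, -0.223, 0.975, -0.001]
contact_force: [-0.4, -0.4, -3.3]
width: 0.621
grip_force: 22.1
```

Emit:
carry_out:
  targets:
    - {"xyz":[0,0,0.015],"turn":0,"jaw":0.04}
    - {"xyz":[0,0,0.035],"turn":0,"jaw":0.04}
    - {"xyz":[0,0,0.06],"turn":0,"jaw":0.04}
    - {"xyz":[0,0,0.085],"turn":0,"jaw":0.04}
    - {"xyz":[0,0,0.105],"turn":0,"jaw":0.04}
    - {"xyz":[0,0,0.118],"turn":0,"jaw":0.04}
    - {"xyz":[0,0,0.125],"turn":0,"jaw":0.04}
    - {"xyz":[0,0,0.127],"turn":0,"jaw":0.04}

```text
t: 5.63
tool_pos: [613.4, -9.3, 97.1]
tcp_rot: [-0.002, -0.224, 0.975, 0.001]
contact_force: [0.4, 0.3, -2.5]
width: 0.616
grip_force: 22.1
```

Emit:
carry_out:
  targets:
    - {"xyz":[0,0,0.002],"turn":0,"jaw":0.04}
    - {"xyz":[0,0,0.004],"turn":0,"jaw":0.04}
    - {"xyz":[0,0,0.006],"turn":0,"jaw":0.04}
    - {"xyz":[0,0,0.008],"turn":0,"jaw":0.04}
    - {"xyz":[0,0,0.01],"turn":0,"jaw":0.04}
    - {"xyz":[0,0,0.012],"turn":0,"jaw":0.04}
    - {"xyz":[0,0,0.014],"turn":0,"jaw":0.04}
    - {"xyz":[0,0,0.016],"turn":0,"jaw":0.04}

```text
t: 6.3
tool_pos: [620.1, -8.7, 88.6]
tcp_rot: [0.007, -0.224, 0.974, -0.0]
contact_force: [5.1, 2.8, 20.6]
width: 0.62
grip_force: 25.2
```

Emit:
carry_out:
  targets:
    - {"xyz":[0,0,0.001],"turn":0,"jaw":0.04}
    - {"xyz":[0,0,0.002],"turn":0,"jaw":0.04}
    - {"xyz":[0,0,0.003],"turn":0,"jaw":0.04}
    - {"xyz":[0,0,0.004],"turn":0,"jaw":0.04}
    - {"xyz":[0,0,0.005],"turn":0,"jaw":0.04}
    - {"xyz":[0,0,0.006],"turn":0,"jaw":0.04}
    - {"xyz":[0,0,0.007],"turn":0,"jaw":0.04}
    - {"xyz":[0,0,0.008],"turn":0,"jaw":0.04}

```text
t: 6.97
tool_pos: [622.1, -8.3, 82.3]
tcp_rot: [0.009, -0.225, 0.974, -0.001]
contact_force: [6.5, 4.7, 22.1]
width: 0.615
grip_force: 29.8
```

Pressing straight down makes the rim stick on the table. I'll shift back a little, then lower with a drag so the bowl rolls upright clear of the cup.

Emit:
carry_out:
  targets:
    - {"xyz":[0,0,-0.01],"turn":0,"jaw":0.04}
    - {"xyz":[0,0,-0.024],"turn":0,"jaw":0.04}
    - {"xyz":[0.008,-0.002,-0.026],"turn":0,"jaw":0.04}
    - {"xyz":[0.018,-0.005,-0.026],"turn":0,"jaw":0.04}
    - {"xyz":[0.028,-0.008,-0.026],"turn":0,"jaw":0.04}
    - {"xyz":[0.038,-0.01,-0.026],"turn":0,"jaw":0.04}
    - {"xyz":[0.038,-0.01,-0.022],"turn":0,"jaw":0.04}
    - {"xyz":[0.038,-0.01,-0.016],"turn":0,"jaw":0.04}

```text
t: 7.63
tool_pos: [584.3, -36.9, 91.0]
tcp_rot: [0.0, -0.223, 0.975, -0.0]
contact_force: [0.5, -0.3, -3.1]
width: 0.614
grip_force: 27.6
```

Emit:
carry_out:
  targets:
    - {"xyz":[-0.002,0,0.003],"turn":0,"jaw":0.04}
    - {"xyz":[-0.006,0,0.005],"turn":0,"jaw":0.04}
    - {"xyz":[-0.011,0,0.007],"turn":0,"jaw":0.04}
    - {"xyz":[-0.016,0,0.009],"turn":0,"jaw":0.04}
    - {"xyz":[-0.02,0,0.011],"turn":0,"jaw":0.04}
    - {"xyz":[-0.024,0,0.013],"turn":0,"jaw":0.04}
    - {"xyz":[-0.027,0,0.015],"turn":0,"jaw":0.04}
    - {"xyz":[-0.03,0,0.017],"turn":0,"jaw":0.04}

```text
t: 8.3
tool_pos: [612.7, -22.4, 74.4]
tcp_rot: [0.0, -0.224, 0.975, -0.0]
contact_force: [0.2, 0.1, 0.6]
width: 0.623
grip_force: 27.3
```

Emit:
carry_out:
  targets:
    - {"xyz":[-0.001,0,0.002],"turn":0,"jaw":0.04}
    - {"xyz":[-0.002,0,0.004],"turn":0,"jaw":0.04}
    - {"xyz":[-0.003,0,0.006],"turn":0,"jaw":0.04}
    - {"xyz":[-0.004,0,0.007],"turn":0,"jaw":0.04}
    - {"xyz":[-0.005,0,0.008],"turn":0,"jaw":0.04}
    - {"xyz":[-0.006,0,0.009],"turn":0,"jaw":0.04}
    - {"xyz":[-0.006,0,0.009],"turn":0,"jaw":0.04}
    - {"xyz":[-0.006,0,0.009],"turn":0,"jaw":0.04}

```text
t: 8.97
tool_pos: [617.5, -20.3, 65.4]
tcp_rot: [0.0, -0.224, 0.975, -0.0]
contact_force: [2.4, 2.4, 4.2]
width: 0.622
grip_force: 28.1
```

```bash
python3 - <<'E'
from station import *
import cv2,pickle,numpy as np
st=read_state();s=snapshot("side");w=snapshot("top");v=snapshot("wrist")
pickle.dump((st,v),open("w4.pkl","wb"))
def c(im,x,y,a,b,W):return cv2.resize(im[y:y+b,x:x+a,::-1],(W,300),interpolation=2)
print(st["tool_pos"],st["contact_force"],st["width"]);
cv2.imwrite("pics/l2.png",np.vstack([np.hstack([c(s["image"],240,130,200,150,400),c(w["image"],220,150,160,120,400)]),np.hstack([c(v["image"],0,0,640,480,400),np.zeros((300,400,3),np.uint8)])]))
E
```

```text
[617.53597817 -20.26094265  65.39686482] [2.3799752  2.37079646 4.24415481] 0.6217829605184633
```

View pics/l2.png

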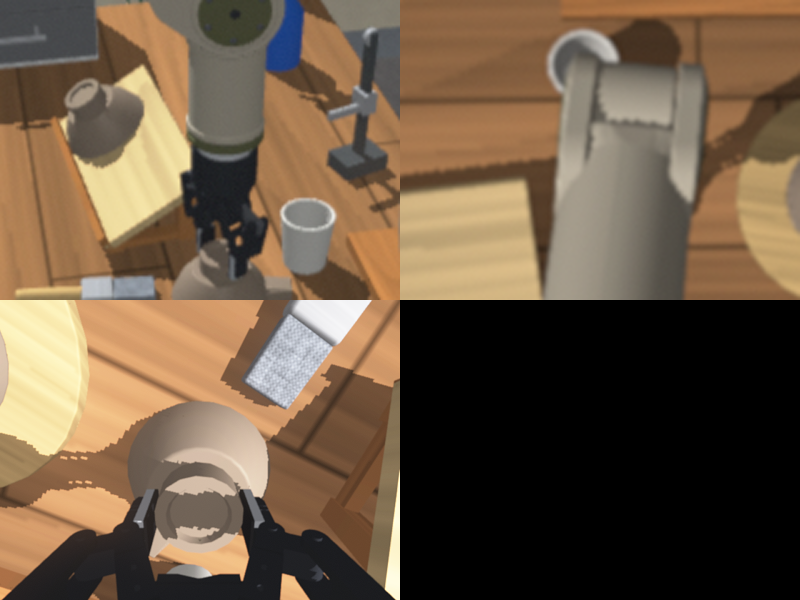

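The bowl now stands nearly level in the fingers, clear of brush and cup. I'll press slightly, then release to let it settle flat.

Emit:
carry_out:
  targets:
    - {"xyz":[0,0,0.001],"turn":0,"jaw":0.04}
    - {"xyz":[0,0,0.002],"turn":0,"jaw":0.04}
    - {"xyz":[0,0,0.003],"turn":0,"jaw":0.04}
    - {"xyz":[0,0,0.004],"turn":0,"jaw":0.04}
    - {"xyz":[0,0,0.004],"turn":0,"jaw":0.04}
    - {"xyz":[0,0,0.004],"turn":0,"jaw":0.04}
    - {"xyz":[0,0,0.004],"turn":0,"jaw":0.04}
    - {"xyz":[0,0,0.004],"turn":0,"jaw":0.04}

```text
t: 9.78
tool_pos: [617.9, -20.1, 64.4]
tcp_rot: [0.001, -0.224, 0.975, 0.0]
contact_force: [-5.7, 2.8, 26.2]
width: 0.618
grip_force: 30.7
```

It's firmly flat. I'll release and back up to look.

Emit:
carry_out:
  targets:
    - {"xyz":[0,0,-0.003],"turn":0,"jaw":0.04}
    - {"xyz":[0,0,-0.003],"turn":0,"jaw":0.054}
    - {"xyz":[0,0,-0.003],"turn":0,"jaw":0.062}
    - {"xyz":[0,0,-0.003],"turn":0,"jaw":0.075}
    - {"xyz":[0,0,-0.005],"turn":0,"jaw":0.085}
    - {"xyz":[0,0,-0.01],"turn":0,"jaw":0.085}
    - {"xyz":[0,0,-0.02],"turn":0,"jaw":0.085}
    - {"xyz":[0,0,-0.04],"turn":0,"jaw":0.085}

```text
t: 10.45
tool_pos: [615.9, -20.2, 100.0]
tcp_rot: [-0.002, -0.224, 0.975, 0.0]
contact_force: [0.1, -0.0, -0.9]
width: 0.997
grip_force: 0.0
```

Emit:
carry_out:
  targets:
    - {"xyz":[0,0,-0.02],"turn":0,"jaw":0.085}
    - {"xyz":[0,0,-0.04],"turn":0,"jaw":0.085}
    - {"xyz":[0,0,-0.055],"turn":0,"jaw":0.085}
    - {"xyz":[0,0,-0.065],"turn":0,"jaw":0.085}
    - {"xyz":[0,0,-0.07],"turn":0,"jaw":0.085}
    - {"xyz":[0,0,-0.07],"turn":0,"jaw":0.085}
    - {"xyz":[0,0,-0.07],"turn":0,"jaw":0.085}
    - {"xyz":[0,0,-0.07],"turn":0,"jaw":0.085}

```text
t: 11.12
tool_pos: [616.7, -20.1, 170.1]
tcp_rot: [-0.001, -0.224, 0.975, 0.0]
contact_force: [-0.5, 0.5, -0.1]
width: 0.992
grip_force: 0.0
```

```bash
python3 - <<'E'
from station import *
import cv2,pickle,numpy as np
st=read_state();v=snapshot("wrist")
pickle.dump((st,v),open("w5.pkl","wb"));print(st["tool_pos"],st["tcp_rot"])
cv2.imwrite("pics/w5.png",v["image"][:,:,::-1])
E
```

```text
[616.70289092 -20.09165686 170.07179881] [-1.00184339e-03 -2.23738048e-01  9.74648783e-01  1.80600969e-04]
```

View pics/w5.png

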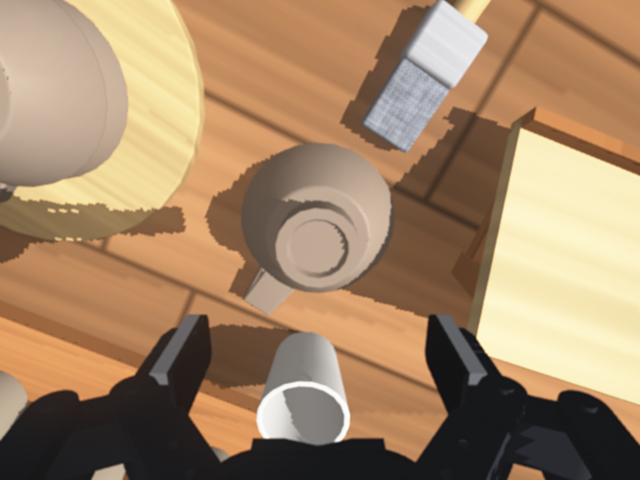

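The bowl stands upright on the table, foot ring centred at ≈(312,247), spout end at ≈(257,306). Next I'll look at the stack with the wrist camera while the hand is empty.

Emit:
carry_out:
  targets:
    - {"xyz":[0.008,-0.016,-0.006],"turn":0,"jaw":0.085}
    - {"xyz":[0.024,-0.046,-0.015],"turn":0,"jaw":0.085}
    - {"xyz":[0.042,-0.081,-0.025],"turn":0,"jaw":0.085}
    - {"xyz":[0.06,-0.116,-0.03],"turn":0,"jaw":0.085}
    - {"xyz":[0.077,-0.15,-0.03],"turn":0,"jaw":0.085}
    - {"xyz":[0.09,-0.175,-0.03],"turn":0,"jaw":0.085}
    - {"xyz":[0.099,-0.193,-0.03],"turn":0,"jaw":0.085}
    - {"xyz":[0.099,-0.193,-0.03],"turn":0,"jaw":0.085}

```text
t: 11.83
tool_pos: [610.0, -243.9, 200.2]
tcp_rot: [-0.002, -0.22, 0.976, -0.001]
contact_force: [-0.4, -1.0, -0.3]
width: 0.998
grip_force: 0.0
```

```bash
python3 - <<'E'
from station import *
import cv2,pickle,numpy as np
from h import *
st,v=pickle.load(open("w5.pkl","rb"))
for n,px,z in(("foot",(312,247),66),("L",(276,247),66),("R",(347,247),66),("spout",(257,306),18)):print(n,wray(st,v,px,z))
st=read_state();v=snapshot("wrist")
pickle.dump((st,v),open("w6.pkl","wb"));print(st["tool_pos"],st["tcp_rot"])
cv2.imwrite("pics/w6.png",v["image"][:,:,::-1])
E
```

```text
foot [618.6 -22.1  66. ]
L [628.6 -42.7  66. ]
R [608.9  -2.   66. ]
spout [700.1 -33.5  18. ]
[ 609.98270527 -243.85956855  200.18547629] [-0.00165014 -0.21975071  0.97555386 -0.0012543 ]
```

View pics/w6.png

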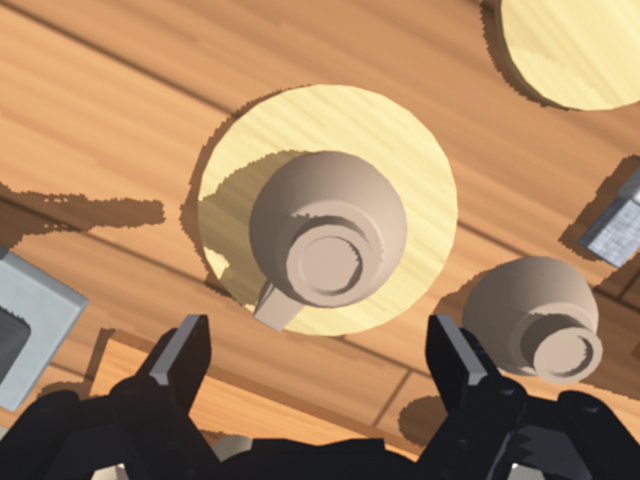

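In this view the stack foot is centred at ≈(329,264), its spout end at ≈(266,324), and the pouring bowl's foot at ≈(567,353).

```bash
python3 - <<'E'
from h import *
from station import *
st,v=pickle.load(open("w6.pkl","rb"))
for n,px,z in(("foot",(329,264),109),("spout",(266,324),61),("pour foot",(567,353),66),("batL",(197,210),15),("batR",(458,210),15)):print(n,wray(st,v,px,z))
print(read_state()["tool_pos"])
E
```

```text
foot [ 613.  -233.9  109. ]
spout [ 697.5 -246.8   61. ]
pour foot [615.8 -20.8  66. ]
batL [ 650.2 -335.9   15. ]
batR [ 556.6 -138.8   15. ]
[ 610.88981611 -240.61697901  200.09421205]
```

Emit:
carry_out:
  targets:
    - {"xyz":[-0.008,0.016,0],"turn":0,"jaw":0.085}
    - {"xyz":[-0.024,0.046,0.0],"turn":0,"jaw":0.085}
    - {"xyz":[-0.042,0.081,0.005],"turn":0,"jaw":0.085}
    - {"xyz":[-0.06,0.116,0.01],"turn":0,"jaw":0.085}
    - {"xyz":[-0.077,0.148,0.02],"turn":0,"jaw":0.085}
    - {"xyz":[-0.09,0.173,0.03],"turn":0,"jaw":0.085}
    - {"xyz":[-0.098,0.187,0.045],"turn":0,"jaw":0.085}
    - {"xyz":[-0.1,0.191,0.06],"turn":0,"jaw":0.085}

```text
t: 12.55
tool_pos: [619.1, -13.8, 140.2]
tcp_rot: [0.0, -0.228, 0.974, 0.002]
contact_force: [1.2, 0.8, -0.1]
width: 0.993
grip_force: 0.0
```

Emit:
carry_out:
  targets:
    - {"xyz":[0,0,0.01],"turn":0,"jaw":0.085}
    - {"xyz":[0,0,0.024],"turn":0,"jaw":0.085}
    - {"xyz":[0,0,0.04],"turn":0,"jaw":0.085}
    - {"xyz":[0,0,0.055],"turn":0,"jaw":0.085}
    - {"xyz":[0,0,0.067],"turn":0,"jaw":0.085}
    - {"xyz":[0,0,0.074],"turn":0,"jaw":0.085}
    - {"xyz":[0,0,0.077],"turn":0,"jaw":0.08}
    - {"xyz":[0,0,0.077],"turn":0,"jaw":0.068}

```text
t: 13.22
tool_pos: [618.8, -21.7, 63.7]
tcp_rot: [-0.001, -0.224, 0.975, 0.0]
contact_force: [0.1, 0.6, -0.3]
width: 0.819
grip_force: 0.0
```

Position is as wanted. I'll close the fingers and lift.

Emit:
carry_out:
  targets:
    - {"xyz":[0,0,0],"turn":0,"jaw":0.06}
    - {"xyz":[0,0,0],"turn":0,"jaw":0.055}
    - {"xyz":[0,0,0],"turn":0,"jaw":0.05}
    - {"xyz":[0,0,0],"turn":0,"jaw":0.045}
    - {"xyz":[0,0,0],"turn":0,"jaw":0.04}
    - {"xyz":[0,0,0],"turn":0,"jaw":0.04}
    - {"xyz":[0,0,0],"turn":0,"jaw":0.04}
    - {"xyz":[0,0,0],"turn":0,"jaw":0.04}
  force: 30

```text
t: 13.88
tool_pos: [619.8, -21.2, 65.5]
tcp_rot: [0.001, -0.224, 0.975, 0.0]
contact_force: [-1.7, 0.7, 6.3]
width: 0.617
grip_force: 31.8
```

Emit:
carry_out:
  targets:
    - {"xyz":[0,0,-0.005],"turn":0,"jaw":0.04}
    - {"xyz":[0,0,-0.015],"turn":0,"jaw":0.04}
    - {"xyz":[0,0,-0.03],"turn":0,"jaw":0.04}
    - {"xyz":[0,0,-0.048],"turn":0,"jaw":0.04}
    - {"xyz":[0,0,-0.065],"turn":0,"jaw":0.04}
    - {"xyz":[0,0,-0.08],"turn":0,"jaw":0.04}
    - {"xyz":[0,0,-0.09],"turn":0,"jaw":0.04}
    - {"xyz":[0,0,-0.095],"turn":0,"jaw":0.04}

```text
t: 14.55
tool_pos: [619.8, -21.8, 161.4]
tcp_rot: [0.001, -0.224, 0.975, -0.0]
contact_force: [0.2, 0.2, -2.5]
width: 0.615
grip_force: 32.3
```

Emit:
carry_out:
  targets:
    - {"xyz":[0,0,-0.012],"turn":0,"jaw":0.04}
    - {"xyz":[0.006,-0.012,-0.03],"turn":0,"jaw":0.04}
    - {"xyz":[0.02,-0.038,-0.04],"turn":0,"jaw":0.04}
    - {"xyz":[0.036,-0.07,-0.04],"turn":0,"jaw":0.04}
    - {"xyz":[0.054,-0.105,-0.04],"turn":0,"jaw":0.04}
    - {"xyz":[0.071,-0.139,-0.04],"turn":0,"jaw":0.04}
    - {"xyz":[0.086,-0.168,-0.04],"turn":0,"jaw":0.04}
    - {"xyz":[0.094,-0.183,-0.04],"turn":0,"jaw":0.04}

```text
t: 15.22
tool_pos: [612.3, -233.3, 199.1]
tcp_rot: [-0.001, -0.221, 0.975, -0.001]
contact_force: [-0.5, -0.6, -3.2]
width: 0.621
grip_force: 32.4
```

Emit:
carry_out:
  targets:
    - {"xyz":[0.002,-0.004,0],"turn":0,"jaw":0.04}
    - {"xyz":[0.003,-0.0055,0],"turn":0,"jaw":0.04}
    - {"xyz":[0.003,-0.0055,0],"turn":0,"jaw":0.04}
    - {"xyz":[0.003,-0.0055,0],"turn":0,"jaw":0.04}
    - {"xyz":[0.003,-0.0055,0],"turn":0,"jaw":0.04}
    - {"xyz":[0.003,-0.0055,0],"turn":0,"jaw":0.04}
    - {"xyz":[0.003,-0.0055,0],"turn":0,"jaw":0.04}
    - {"xyz":[0.003,-0.0055,0],"turn":0,"jaw":0.04}

```text
t: 15.88
tool_pos: [614.2, -232.8, 199.3]
tcp_rot: [0.0, -0.224, 0.975, 0.0]
contact_force: [0.4, 0.3, -2.5]
width: 0.619
grip_force: 32.5
```

```bash
python3 - <<'E'
from station import *
import cv2,pickle,numpy as np
st=read_state();v=snapshot("wrist");s=snapshot("side")
pickle.dump((st,v),open("w7.pkl","wb"));print(st["tool_pos"],st["tcp_rot"],st["contact_force"])
cv2.imwrite("pics/w7.png",np.hstack([cv2.resize(v["image"][90:450,80:480,::-1],(400,360)),cv2.resize(s["image"][235:415,280:480,::-1],(400,360),interpolation=2)]))
E
```

```text
[ 614.22342144 -232.78415492  199.34657478] [ 2.55267656e-05 -2.24194422e-01  9.74544436e-01  5.27375786e-05] [ 0.44457133  0.30169213 -2.47822609]
```

View pics/w7.png

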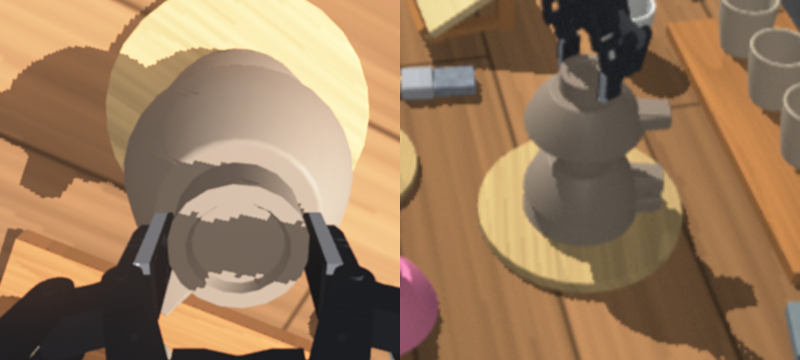

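The spouts line up and the bowl hovers level, centred over the stack. I'll lower it.

Emit:
carry_out:
  targets:
    - {"xyz":[-0.001,-0.001,0.004],"turn":0,"jaw":0.04}
    - {"xyz":[-0.001,-0.0015,0.01],"turn":0,"jaw":0.04}
    - {"xyz":[-0.001,-0.0015,0.018],"turn":0,"jaw":0.04}
    - {"xyz":[-0.001,-0.0015,0.026],"turn":0,"jaw":0.04}
    - {"xyz":[-0.001,-0.0015,0.034],"turn":0,"jaw":0.04}
    - {"xyz":[-0.001,-0.0015,0.041],"turn":0,"jaw":0.04}
    - {"xyz":[-0.001,-0.0015,0.046],"turn":0,"jaw":0.04}
    - {"xyz":[-0.001,-0.0015,0.05],"turn":0,"jaw":0.04}

```text
t: 16.65
tool_pos: [615.3, -234.3, 148.2]
tcp_rot: [-0.001, -0.224, 0.975, 0.0]
contact_force: [0.3, 0.4, -2.2]
width: 0.622
grip_force: 32.5
```

Emit:
carry_out:
  targets:
    - {"xyz":[0,0,0.001],"turn":0,"jaw":0.04}
    - {"xyz":[0,0,0.002],"turn":0,"jaw":0.04}
    - {"xyz":[0,0,0.003],"turn":0,"jaw":0.04}
    - {"xyz":[0,0,0.004],"turn":0,"jaw":0.04}
    - {"xyz":[0,0,0.005],"turn":0,"jaw":0.04}
    - {"xyz":[0,0,0.006],"turn":0,"jaw":0.04}
    - {"xyz":[0,0,0.007],"turn":0,"jaw":0.04}
    - {"xyz":[0,0,0.008],"turn":0,"jaw":0.04}

```text
t: 17.32
tool_pos: [615.6, -234.4, 141.3]
tcp_rot: [0.0, -0.224, 0.975, -0.0]
contact_force: [0.1, 1.2, -3.0]
width: 0.621
grip_force: 32.5
```

Emit:
carry_out:
  targets:
    - {"xyz":[0,0,0.001],"turn":0,"jaw":0.04}
    - {"xyz":[0,0,0.0015],"turn":0,"jaw":0.04}
    - {"xyz":[0,0,0.002],"turn":0,"jaw":0.04}
    - {"xyz":[0,0,0.0025],"turn":0,"jaw":0.04}
    - {"xyz":[0,0,0.003],"turn":0,"jaw":0.04}
    - {"xyz":[0,0,0.0035],"turn":0,"jaw":0.04}
    - {"xyz":[0,0,0.004],"turn":0,"jaw":0.04}
    - {"xyz":[0,0,0.0045],"turn":0,"jaw":0.04}

```text
t: 17.98
tool_pos: [615.6, -234.4, 136.7]
tcp_rot: [-0.0, -0.224, 0.975, 0.0]
contact_force: [0.7, -0.7, -3.5]
width: 0.62
grip_force: 32.5
```

Emit:
carry_out:
  targets:
    - {"xyz":[0,0,0.0005],"turn":0,"jaw":0.04}
    - {"xyz":[0,0,0.001],"turn":0,"jaw":0.04}
    - {"xyz":[0,0,0.0015],"turn":0,"jaw":0.04}
    - {"xyz":[0,0,0.002],"turn":0,"jaw":0.04}
    - {"xyz":[0,0,0.0025],"turn":0,"jaw":0.04}
    - {"xyz":[0,0,0.003],"turn":0,"jaw":0.04}
    - {"xyz":[0,0,0.003],"turn":0,"jaw":0.04}
    - {"xyz":[0,0,0.003],"turn":0,"jaw":0.04}

```text
t: 18.65
tool_pos: [615.7, -234.4, 136.5]
tcp_rot: [0.001, -0.224, 0.975, -0.0]
contact_force: [-8.3, 4.0, 14.6]
width: 0.621
grip_force: 34.1
```

It's home at exactly the expected height (136.5). I'll relax the pressure, release and retreat.

Emit:
carry_out:
  targets:
    - {"xyz":[0,0,-0.001],"turn":0,"jaw":0.04}
    - {"xyz":[0,0,-0.002],"turn":0,"jaw":0.04}
    - {"xyz":[0,0,-0.002],"turn":0,"jaw":0.052}
    - {"xyz":[0,0,-0.002],"turn":0,"jaw":0.058}
    - {"xyz":[0,0,-0.002],"turn":0,"jaw":0.065}
    - {"xyz":[0,0,-0.002],"turn":0,"jaw":0.075}
    - {"xyz":[0,0,-0.002],"turn":0,"jaw":0.085}
    - {"xyz":[0,0,-0.004],"turn":0,"jaw":0.085}

```text
t: 19.32
tool_pos: [615.4, -234.2, 137.2]
tcp_rot: [-0.0, -0.224, 0.975, 0.0]
contact_force: [0.2, 0.2, 0.3]
width: 0.991
grip_force: 0.0
```

Emit:
carry_out:
  targets:
    - {"xyz":[0,0,-0.008],"turn":0,"jaw":0.085}
    - {"xyz":[0,0,-0.02],"turn":0,"jaw":0.085}
    - {"xyz":[0,0,-0.035],"turn":0,"jaw":0.085}
    - {"xyz":[0,0,-0.052],"turn":0,"jaw":0.085}
    - {"xyz":[0,0,-0.067],"turn":0,"jaw":0.085}
    - {"xyz":[0,0,-0.077],"turn":0,"jaw":0.085}
    - {"xyz":[0,0,-0.08],"turn":0,"jaw":0.085}
    - {"xyz":[0,0,-0.08],"turn":0,"jaw":0.085}

```text
t: 19.98
tool_pos: [616.1, -234.6, 219.3]
tcp_rot: [0.001, -0.224, 0.975, -0.001]
contact_force: [0.1, -0.0, 0.3]
width: 0.995
grip_force: 0.0
```

```bash
python3 - <<'E'
from station import *
import cv2,numpy as np
from h import *
st=read_state();v=snapshot("wrist");print(st["tool_pos"],st["contact_force"])
R=Ro.from_quat(st["tcp_rot"],scalar_first=True).as_matrix();M=v["tool_from_camera"]
o=R@M[:3,3]+st["tool_pos"]
def pr(X):
    c=(R@M[:3,:3]).T@(np.array(X)-o);p=v["intrinsics"]@c;return (p[:2]/p[2]).round()
print("expected foot top",pr([612.8,-234,137]))
g=cv2.cvtColor(v["image"],cv2.COLOR_RGB2GRAY)
c=cv2.HoughCircles(cv2.medianBlur(g,5),cv2.HOUGH_GRADIENT,1.5,15,param1=80,param2=30,minRadius=25,maxRadius=60)
print(c[0][:6] if c is not None else None)
E
```

```text
[ 616.09922237 -234.63731139  219.26059396] [ 0.10529433 -0.03614325  0.28664871]
expected foot top [320. 254.]
[[320.25     263.25      50.800003]
 [317.25     245.25      41.8     ]
 [596.25     218.25      39.25    ]
 [300.75     246.75      52.449997]
 [416.25     407.25      30.25    ]
 [342.75     351.75      52.449997]]
```

```bash
python3 -c "
from station import *
print(finish_job())"
```

```text
the job is handed in; nothing more can be done
None
```

I nested the spouted bowl upside down on the two-bowl stack, spout lined up with theirs, and handed the job in at about 20 s. It seated within about 1 mm of the expected height, peak push about 15 N. I checked the end state only by force, height and a rough circle fit, and no verdict came back.

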